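# Hook the sprung bench tape over the far edge of a stone slab

## Robot

A 6-joint arm with a two-finger parallel gripper is mounted at the origin on the work surface. World frame = base frame: x ahead of the robot, y to its left, z up, the work surface at z = 0. Lengths are in m, angles in rad, forces in N, time in s.
With the tool pointing down it reaches from about 0.375 to 0.9 m from the base axis. Payload 3.1 kg.
Tool frame: the origin (TCP) lies at the centre of the arm's flange, where the gripper is bolted on; the fingertips stand 173 mm ahead of it and the grasp point (between the pads) lies 155 mm ahead of it; z points along the fingers, y is the line along which they close (so a half turn about z gives the same grasp; the last joint's range is limited). The gripper opens to 85 mm and grips with 20 to 120 N. Pads are 22 mm wide; open, the fingers measure 114 mm over their backs; the gripper's body (76 mm by 85 mm) begins 54 mm behind the grasp point. The pads swing forward as they close: fully open they stand 13 mm farther back than shut.
Start: joints at [-0.178, 0.527, 1.433, -0, 1.181, -0.178], TCP at [0.625, 0, 0.405] pointing down, gripper open.
Joint ranges: [-3.08, 3.08], [-0.75, 2.2], [0.22, 2.44], [-1.43, 4.57], [0, 2.65], [-2.85, 2.85]. Speed limits (rad/s): [2.79, 2.79, 3.14, 3.14, 3.14, 3.14].

## Interface

Orientations are given as a unit quaternion [x, y, z, w].
In Python, from station import * gives the robot as it stands.
- The arm moves only by the shell command python3 -m jog 'ROWS' [OPENING] [FORCE]. ROWS is a JSON object of lists of equal length, an entry for each row: "linear": the shift along the world's x, y, z in mm, a list of three; "turn": the turn about the world's z in units of 5 degrees (1.0 is 5 degrees). A call has 1 to 12 rows; each row shifts and turns the commanded pose from where the row before left it; what a row does not reach is not made up. A row lasts 1/8 s, in which the tool goes at most 62.5 mm and 10.7 degrees, less where a joint would pass 70% of its speed; a pose out of reach is approached as far as the arm can. A call is refused whole if a number of a shift passes 62.5 or a number of a turn 1, either way. A call with a gripper value outside its range is refused whole. OPENING is the opening, from 0 (shut) to 1 (fully open), set as the call begins (- or left out, the last holds). The fingers move at their own pace and stop on an object; FORCE is the grip in N (left out, the last holds). Time passes only in rows, so rows that do not move let the fingers close. It gives the time, the measured TCP pose, the force, the opening and the grip force at its end, in the units of the state.
- sense(): the state, without advancing time (a new reading comes with each control period).
- snapshot(name): name is "scene" or "side" or "wrist"; returns the picture (384x512x3 uint8, red, green, blue); there is no depth.
- get_calibration(name): a dict with "fx", "fy", "cx", "cy" (pixels), "world_to_cam" (4x4, takes a point from world to camera coordinates). Camera axes: x right, y down, z forward; pixel columns grow to the right and rows downward; lengths in m; the calibration is good to about 2 mm. A picture is of the moment at which its call begins: read the wrist's pose just before it. get_calibration takes no time and is no camera call; for the wrist camera it gives the pose at the moment of the call.
- sign_off(): hands the job in; it is judged then, once.
The state is a dict: "t": time; "q": joint angles; "qd": joint speeds; "tau": joint torques, N m; "tcp_pos": TCP position; "tool_rot": TCP orientation; "force": force on the tool from outside, world axes, zero at the start; "ft_torque": the same for the moment, N m; "finger_gap": opening from 0.0 (shut) to 1.0 (fully open); "gripper_force": force on a finger pad.
Only numpy, scipy, OpenCV 4.12 (cv2) and the standard library are available. Lean on these libraries where they do the work, as an engineer would, in place of code of your own. Each camera call takes 0.05 s, during which the arm holds its last target. There are 200 camera calls.

## Task

Measure the stone printing slab: pull the bench tape's sprung blade, which has an upright tab to grip, out across the slab, drop the claw at its end over the slab's far edge and let go, so that the spring holds the claw hooked against that edge. Do not shift the slab by more than 12 mm, and leave the other things alone.

Things in the scene. Friction and masses are not known exactly. Their poses are not given: they have to be found in the camera images.
- gauge: Bench tape housing, fixed to the table: a long aluminium box 190 mm long, 48 mm wide, 70 mm high, on a steel foot plate 90 mm wide. Origin on the table under the front face where the blade comes out, on the centre line; +x is the direction in which the blade is pulled out, the housing lies towards -x.
- blade: White stiff blade, 22 mm wide, 3 mm thick; slides out along x up to 165 mm against a spring (3.6 to 5.6 N); tips freely about a pivot in the mouth, 36 mm above the table. Its end has a steel claw pointing down and a black tab standing up. Origin: top of the claw's inner face (towards the housing), at the blade's underside; x outward, z up. Starts in, claw resting on the slab.
- claw (a point): Point on the claw's inner face, 6 mm below the blade's underside, half-way down the claw. The claw is 26 mm wide, 4 mm thick and reaches 12 mm below the blade's underside.
- tab (a point): Point to grip, inside the black upright tab at the blade's end, 31 mm above the blade's underside, 12 mm below the tab's top and 12 mm outward of the claw's inner face. The tab is 20 mm wide across the blade (y), 14 mm along it (x) and 40 mm high.
- slab: Loose, heavy marble slab, about 2.3 kg, 140 mm (x) by 200 mm (y) by 30 mm high, in front of the housing under the blade. Origin at the centre of its underside; its +x points away from the housing.
- slab_edge (a point): Middle of the slab's far upper edge (the one away from the housing), 30 mm above the table; axes as the slab's: +x away from the housing, z up.
- tape_roll: Bystander: grey roll of tape lying flat, 100 mm across, 50 mm high; origin at the centre of its underside.
- ink_jar: Bystander: white jar with black lid, 70 mm across, 90 mm high; origin at the centre of its underside.
- brush_tin: Bystander: steel tin 80 mm across, 110 mm high, with brushes standing in it to 200 mm; origin at the centre of its underside.

How it is judged:
By the outcome, as a careful person would: the job done as asked, in the order asked, and still so for the second after the job is handed in, with the robot touching nothing.
It also fails if it takes over 38 s, if anything falls off the work surface, if the arm or the gripper's body presses on something with over 40 N, if the wrist force passes 120 N, or if a joint passes its speed limit or range.

## Working session

There is one attempt and no reset: what is moved stays moved. The work goes in short steps, Python scripts to look and compute and a shell command to move; the robot and the scene stay as the last step left them, time stands still between calls to the robot, and variables do not carry over. Pictures are saved under pics/ and viewed, at most 10 in all, crops included, and the job is handed in when it is done.

```bash
mkdir -p pics
python3 - <<'E'
from station import *
import cv2
for n in ("scene","side","wrist"):
    im=snapshot(n); cv2.imwrite(f"pics/{n}0.png",im[:,:,::-1])
    c=get_calibration(n); print(n,c)
a=cv2.imread("pics/scene0.png");b=cv2.imread("pics/side0.png")
s=sense();print(s["t"],s["tcp_pos"],s["tool_rot"],s["force"])
E
```

```text
scene {'fx': 404.6797690117915, 'fy': 404.6797690117915, 'cx': 253.819201138155, 'cy': 186.3755797369531, 'world_to_cam': array([[-0.1061432 ,  0.99417794, -0.01854295,  0.14573898],
       [ 0.74390847,  0.06702159, -0.66491224, -0.38418552],
       [-0.65979831, -0.08437017, -0.74669128,  1.36110358],
       [ 0.        ,  0.        ,  0.        ,  1.        ]])}
side {'fx': 357.34049574530303, 'fy': 357.34049574530303, 'cx': 249.25087330362106, 'cy': 192.31118219347826, 'world_to_cam': array([[ 0.73970582, -0.6729236 , -0.00302348, -0.48670112],
       [-0.45891756, -0.50116513, -0.73364036,  0.29882067],
       [ 0.49216865,  0.54406557, -0.67953122,  0.56036227],
       [ 0.        ,  0.        ,  0.        ,  1.        ]])}
wrist {'fx': 337.43766712091895, 'fy': 337.43766712091895, 'cx': 254.48275818513937, 'cy': 183.0133076099742, 'world_to_cam': array([[ 9.99998182e-01, -5.60376212e-05, -1.90626316e-03,
        -6.23341816e-01],
       [ 5.21099961e-04, -9.53500437e-01,  3.01391184e-01,
        -3.85440195e-02],
       [-1.83451200e-03, -3.01391629e-01, -9.53498674e-01,
         3.80420116e-01],
       [ 0.00000000e+00,  0.00000000e+00,  0.00000000e+00,
         1.00000000e+00]])}
0.15 [6.24724953e-01 9.32076868e-05 4.03929169e-01] [ 7.07105607e-01  7.07107417e-01 -4.95639545e-04 -7.17833399e-04] [-0.03659704 -0.4377631  -0.12337323]
```

View pics/scene0.png

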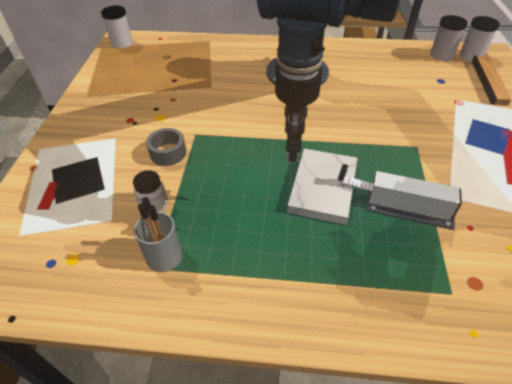

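View pics/side0.png

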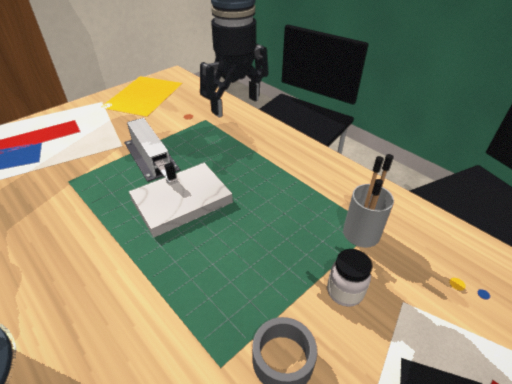

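View pics/wrist0.png

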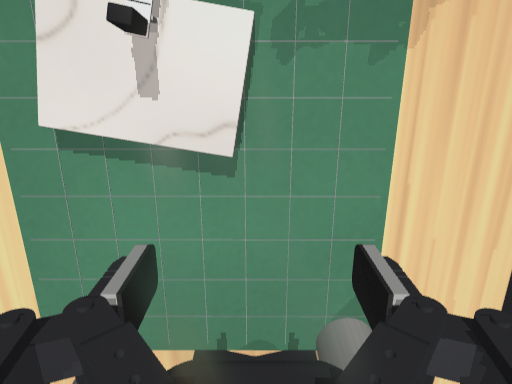

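The arm is at the top of the scene view. The slab is at about (323,185), the housing on the +y side at (415,200), and the tab at (345,172). The blade therefore pulls towards -y. In the wrist view the slab's far edge runs from (39,126) to (233,157), and the tab is at (128,18).

```bash
cat > h.py <<'E'
import numpy as np, cv2
from station import *
def ray(c,uv,z):
    R=c["world_to_cam"][:3,:3];t=c["world_to_cam"][:3,3];o=-R.T@t
    d=R.T@np.array([(uv[0]-c["cx"])/c["fx"],(uv[1]-c["cy"])/c["fy"],1]);return o+d*(z-o[2])/d[2]
def proj(c,p):
    p=c["world_to_cam"][:3,:3]@np.array(p)+c["world_to_cam"][:3,3];return np.array([c["fx"]*p[0]/p[2]+c["cx"],c["fy"]*p[1]/p[2]+c["cy"]])
E
python3 - <<'E'
from h import *
c=get_calibration("wrist")
A=ray(c,(39,126),.03);B=ray(c,(233.5,157),.03);D=ray(c,(254,11),.03)
print("edge",A,B,np.linalg.norm(A-B),np.degrees(np.arctan2(*(B-A)[[1,0]])), "side",D,np.degrees(np.arctan2(*(D-B)[[1,0]])),np.linalg.norm(D-B))
print("wrist tab",ray(c,(128,10),.085))
a=cv2.imread("pics/scene0.png")[140:235,280:470];b=cv2.imread("pics/side0.png")[110:240,110:250]
cv2.imwrite("pics/c.png",np.vstack([cv2.resize(a,(600,300),interpolation=2),cv2.resize(b[:70],(600,300),interpolation=2)]))
w=cv2.imread("pics/wrist0.png")[0:110,60:200];cv2.imwrite("pics/w.png",cv2.resize(w,None,fx=4,fy=4,interpolation=2))
E
```

```text
edge [0.40496525 0.02989351 0.03      ] [ 0.60155051 -0.00220348  0.03      ] 0.1991883069711246 -9.27300859430657 side [0.62296427 0.13510699 0.03      ] 81.13604202343507 0.138970186359882
wrist tab [0.52596846 0.126666   0.085     ]
```

View pics/c.png

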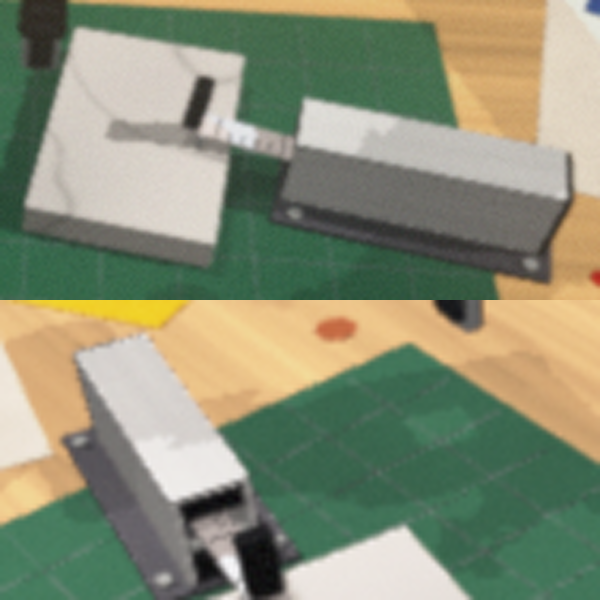

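The slab's far edge measures 199 mm and its side 139 mm, which match the given sizes. In the crop, the housing's top corners are at (303,98), (572,152), (555,199) and (294,148).

Run:
```python
from h import *
s=get_calibration("scene");e=get_calibration("side");w=get_calibration("wrist")
f=600/190
P=[ray(s,(280+u/f-.34,140+v/f-.34),.07) for u,v in((303,98),(572,152),(555,199),(294,148))]
for p in P: print(p.round(4))
ang=lambda v:np.degrees(np.arctan2(v[1],v[0]))
print("len",np.linalg.norm(P[0]-P[1]),np.linalg.norm(P[3]-P[2]),"w",np.linalg.norm(P[0]-P[3]),np.linalg.norm(P[1]-P[2]),"dir",ang(P[0]-P[1]),ang(P[3]-P[2]))
fx,fy=600/140,300/70
Q=[ray(e,(110+u/fx-.4,110+v/fy-.4),.07) for u,v in((78,352),(148,336),(245,475),(175,500))]
for p in Q: print(p.round(4))
print("len",np.linalg.norm(Q[0]-Q[3]),np.linalg.norm(Q[1]-Q[2]),"w",np.linalg.norm(Q[0]-Q[1]),np.linalg.norm(Q[3]-Q[2]),"dir",ang(Q[3]-Q[0]),ang(Q[2]-Q[1]))
# tab by black mask
for n,(x0,y0,x1,y1) in dict(scene=(330,155,362,190),side=(155,155,185,190),wrist=(90,0,150,40)).items():
    im=cv2.imread(f"pics/{n}0.png")[y0:y1,x0:x1]; m=(im.max(2)<60).astype(np.uint8)
    k,l,st,ce=cv2.connectedComponentsWithStats(m); i=1+st[1:,4].argmax(); print(n,ce[i]+[x0,y0],st[i]+[x0,y0,0,0,0], ray(get_calibration(n),ce[i]+[x0,y0],.065).round(4))
```

```text
[0.5114 0.1983 0.07  ]
[0.5487 0.3837 0.07  ]
[0.5944 0.3622 0.07  ]
[0.5626 0.1873 0.07  ]
len 0.18912021315462282 0.177732235704595 w 0.05235629792302771 0.05044383011539632 dir -101.38570935295465 -100.29529618215535
[0.4098 0.121  0.07  ]
[0.4424 0.1077 0.07  ]
[ 0.4261 -0.0091  0.07  ]
[ 0.3937 -0.0006  0.07  ]
len 0.12271062631805553 0.11787630834912789 w 0.035212737390346166 0.03349097562952296 dir -97.55523842372763 -97.95282560710012
scene [342.42553191 172.40425532] [339 166   7  14  47] [0.5191 0.1214 0.065 ]
side [170.28030303 170.65909091] [165 162  11  18 132] [0.5212 0.1255 0.065 ]
wrist [126.39529412  18.73058824] [107   3  40  32 850] [0.5171 0.1235 0.065 ]
```

View pics/w.png

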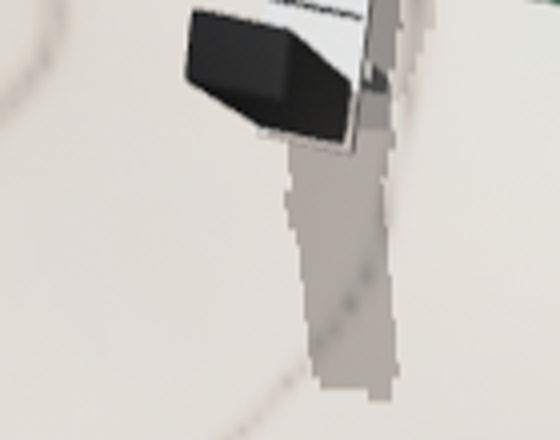

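The wrist crop shows the tab top with corners at about (192,10), (291,30), (284,98) and (187,76), and the blade's end edge at (262,133)-(352,152).

Run:
```python
from h import *
e=get_calibration("side");w=get_calibration("wrist")
ang=lambda v:np.degrees(np.arctan2(v[1],v[0]))
fx=600/140
Q=[ray(e,(110+u/fx-.4,110+(v-300)/fx-.4),.07) for u,v in((78,352),(148,336),(245,475),(175,500))]
for p in Q: print(p.round(4))
print("len",np.linalg.norm(Q[0]-Q[3]),np.linalg.norm(Q[1]-Q[2]),"w",np.linalg.norm(Q[0]-Q[1]),np.linalg.norm(Q[3]-Q[2]),"dir",ang(Q[3]-Q[0]),ang(Q[2]-Q[1]))
T=[ray(w,(60+u/4-.4,v/4-.4),.085) for u,v in((192,10),(291,30),(284,98),(187,76))]
for p in T: print(p.round(4))
print(np.mean(T,0),[np.linalg.norm(T[i]-T[i-1]).round(4) for i in range(4)],ang(T[1]-T[0])-90,ang(T[2]-T[3])-90)
E=[ray(w,(60+u/4-.4,v/4-.4),.045) for u,v in((262,133),(352,152))];print(E,ang(E[1]-E[0])-90)
```

```text
[0.5496 0.3809 0.07  ]
[0.5931 0.3676 0.07  ]
[0.5559 0.1933 0.07  ]
[0.5132 0.1998 0.07  ]
len 0.1847248661830972 0.17824940720683038 w 0.045467087397547144 0.043141700379866005 dir -101.3658809478751 -102.058312292038
[0.5109 0.1321 0.085 ]
[0.5295 0.1287 0.085 ]
[0.5269 0.1167 0.085 ]
[0.5085 0.1206 0.085 ]
[0.51895578 0.12454947 0.085     ] [np.float64(0.0118), np.float64(0.0189), np.float64(0.0122), np.float64(0.0188)] -100.5287904727452 -101.97378419301688
[array([0.50766894, 0.11498964, 0.045     ]), array([0.52743728, 0.11106174, 0.045     ])] -101.23812643424522
```

Both views agree on the pull direction, about -101.2°, i.e. d=(-0.194,-0.981). The tab point is near (0.519,0.1235,0.074). The claw clears the far edge after about 124 mm of travel, so I'll pull 133 mm. I'll go above the tab first.

```bash
python3 -m jog '{"linear":[[-26,31,-10],[-27,31,-30],[-26,31,-30],[-27,31,-30],[0,0,0],[0,0,0]],"turn":[-0.56,-0.56,-0.56,-0.56,0,0]}' 1
python3 - <<'E'
from h import *
c=get_calibration("wrist");im=snapshot("wrist");cv2.imwrite("pics/w1.png",im[:,:,::-1])
print(sense()["tcp_pos"],sense()["tool_rot"],proj(c,(.519,.1245,.086)))
E
```

```text
t: 0.9
tcp_pos: [0.5198, 0.124, 0.305]
tool_rot: [0.772, 0.635, 0.001, 0.001]
force: [0.7, 0.8, 0.5]
finger_gap: 1.005
gripper_force: 0.0
[0.52032064 0.12362088 0.30543539] [0.7727518  0.63470649 0.00111586 0.00103723] [253.64177387 211.2155814 ]
```

View pics/w1.png

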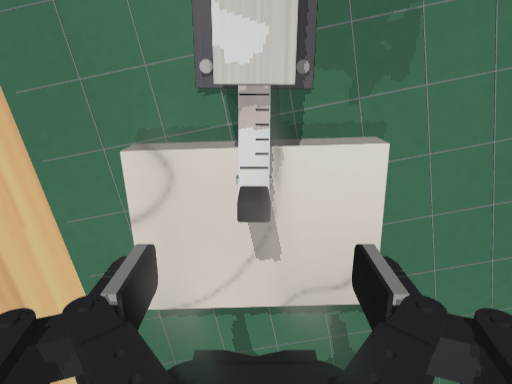

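The tab is centred between the fingers at (254,203), the blade runs straight up the picture, and the slab's far edge is at row 305. I'll descend and grip.

```bash
python3 -m jog '{"linear":[[0,0,-25],[0,0,-25],[0,0,-24],[0,0,0],[0,0,0]],"turn":[0,0,0,0,0]}' 1 && python3 -m jog '{"linear":[[0,0,0],[0,0,0],[0,0,0],[0,0,0],[0,0,0],[0,0,0],[0,0,0],[0,0,0]],"turn":[0,0,0,0,0,0,0,0]}' 0 40
```

```text
t: 1.58
tcp_pos: [0.5201, 0.1235, 0.2317]
tool_rot: [0.773, 0.634, 0.001, 0.001]
force: [-0.3, 0.2, 0.3]
finger_gap: 1.0
gripper_force: 0.0
t: 2.58
tcp_pos: [0.5193, 0.124, 0.2311]
tool_rot: [0.773, 0.635, 0.0, 0.0]
force: [1.5, -1.4, 5.6]
finger_gap: 0.224
gripper_force: 41.7
```

The grip is on: the gap is 19 mm, matching the tab's 20 mm. Next I lift the claw clear and start the pull.

```bash
python3 -m jog '{"linear":[[0,0,4],[0,0,4],[-1,-5,0],[-2,-10,0],[-2,-10,0],[-2,-10,0],[-2,-10,0],[-1,-5,0],[0,0,0]],"turn":[0,0,0,0,0,0,0,0,0]}' - 40
```

```text
t: 3.7
tcp_pos: [0.5091, 0.0739, 0.2392]
tool_rot: [0.773, 0.634, 0.001, 0.0]
force: [1.5, 4.2, 1.7]
finger_gap: 0.23
gripper_force: 40.8
```

The reading of 4.2 N towards the housing is the spring, so the blade is following. I'll pull the remaining 83 mm.

```bash
python3 -m jog '{"linear":[[-1,-6,0],[-2,-11,0],[-3,-11,0],[-2,-11,0],[-2,-11,0],[-2,-11,0],[-2,-11,0],[-2,-9,0],[0,0,0],[0,0,0]],"turn":[0,0,0,0,0,0,0,0,0,0]}' - 40
python3 - <<'E'
from h import *
o=[]
for n,(x0,y0,x1,y1) in dict(scene=(250,120,400,240),side=(110,130,260,250)).items():
    im=snapshot(n);cv2.imwrite(f"pics/{n}2.png",im[:,:,::-1]);o.append(cv2.resize(im[y0:y1,x0:x1,::-1],(400,320),interpolation=2))
im=snapshot("wrist")[:,:,::-1];cv2.imwrite("pics/w2.png",im)
o.append(cv2.resize(im[:288],(568,280)))
top=np.hstack(o[:2]);b=np.zeros((280,800,3),np.uint8);b[:,:568]=o[2];cv2.imwrite("pics/m2.png",np.vstack([top,b]))
E
```

```text
t: 4.95
tcp_pos: [0.4927, -0.0065, 0.2387]
tool_rot: [0.773, 0.635, -0.0, -0.001]
force: [1.3, 3.7, 0.4]
finger_gap: 0.225
gripper_force: 40.6
```

View pics/m2.png

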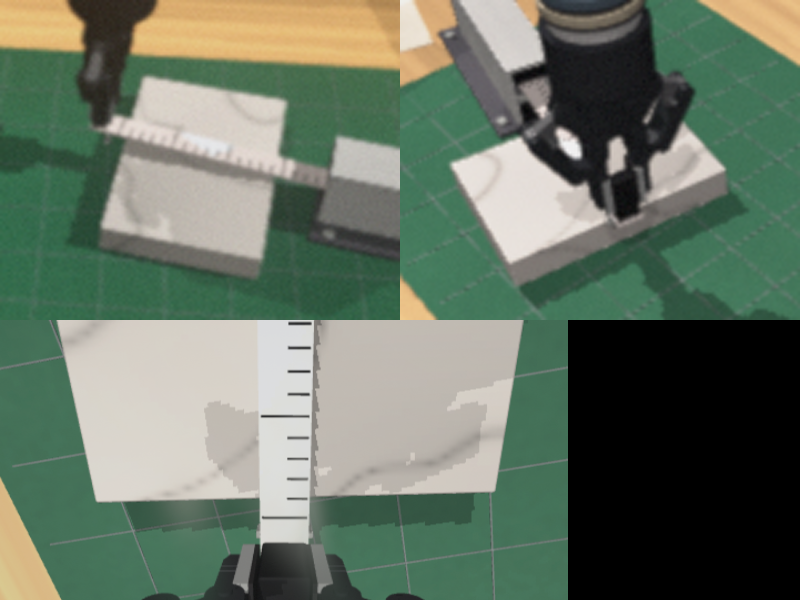

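The claw is past the far edge: in the wrist crop the edge is at row 498 and the blade's end is beyond it at 530-545. By calculation the clearance is about 10 mm. I'll lower about 19 mm and watch the vertical force.

```bash
python3 - <<'E'
from h import *
c=get_calibration("wrist");print(proj(c,(.405,.0299,.03)),proj(c,(.6016,-.0022,.03)),proj(c,(.495,.0053,.05)))
E
python3 -m jog '{"linear":[[0,0,-5],[0,0,-5],[0,0,-5],[0,0,-3],[0,0,0],[0,0,0]],"turn":[0,0,0,0,0,0]}' - 40
```

```text
[ 88.84118316 188.06680543] [449.23848957 176.63626518] [256.33958322 213.12493025]
t: 5.85
tcp_pos: [0.4928, -0.0069, 0.2205]
tool_rot: [0.773, 0.635, -0.0, -0.0]
force: [1.6, 5.3, -0.3]
finger_gap: 0.225
gripper_force: 40.5
```

The slab corners project to within 2 px of where they are seen, so it hasn't shifted. I'll lower the last bit and ease back towards the edge.

```bash
python3 -m jog '{"linear":[[0,0,-1],[0,0,-1],[0,0,0],[0,0,0]],"turn":[0,0,0,0]}' - 40; python3 -m jog '{"linear":[[0.5,2,0],[0.5,2,0],[0.5,2,0],[0,0,0],[0,0,0]],"turn":[0,0,0,0,0]}' - 40
```

```text
t: 6.35
tcp_pos: [0.4929, -0.0069, 0.2186]
tool_rot: [0.773, 0.635, -0.0, -0.0]
force: [1.3, 4.0, -0.4]
finger_gap: 0.225
gripper_force: 40.5
t: 6.98
tcp_pos: [0.4944, -0.0007, 0.2187]
tool_rot: [0.773, 0.635, -0.0, -0.0]
force: [0.5, 4.6, 0.2]
finger_gap: 0.227
gripper_force: 40.6
```

```bash
python3 -m jog '{"linear":[[0.3,1,0],[0.3,1,0],[0,0,0],[0,0,0]],"turn":[0,0,0,0]}' - 40; python3 -m jog '{"linear":[[0.2,1,0],[0.2,1,0],[0,0,0],[0,0,0]],"turn":[0,0,0,0]}' - 40
python3 - <<'E'
from h import *
o=[]
for n,(x0,y0,x1,y1) in dict(wrist=(156,130,356,280),side=(160,160,260,235)).items():
    im=snapshot(n);cv2.imwrite(f"pics/{n}3.png",im[:,:,::-1]);o.append(cv2.resize(im[y0:y1,x0:x1,::-1],(400,300),interpolation=2))
cv2.imwrite("pics/m3.png",np.hstack(o))
E
```

```text
t: 7.48
tcp_pos: [0.4949, 0.0007, 0.2187]
tool_rot: [0.773, 0.635, -0.0, -0.0]
force: [-1.2, -0.6, 0.7]
finger_gap: 0.227
gripper_force: 40.7
t: 7.98
tcp_pos: [0.4952, 0.0018, 0.2187]
tool_rot: [0.772, 0.635, -0.001, 0.0]
force: [-2.3, -7.7, 1.5]
finger_gap: 0.227
gripper_force: 40.8
```

View pics/m3.png

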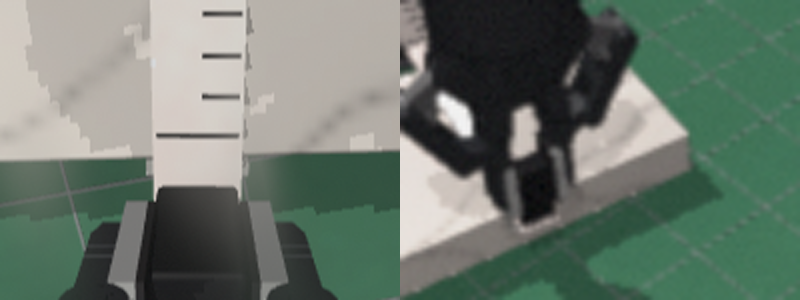

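The claw meets the edge: the y force flipped from +4.6 to -7.7 N, and the picture shows the blade's end at the slab edge. I'll ease off 1 mm, open and lift away.

```bash
python3 -m jog '{"linear":[[-0.2,-1,0],[0,0,0],[0,0,0]],"turn":[0,0,0]}' - 40; python3 -m jog '{"linear":[[0,0,0],[0,0,0],[0,0,0],[0,0,0],[0,0,0],[0,0,0],[0,0,0],[0,0,0]],"turn":[0,0,0,0,0,0,0,0]}' 1 40;  python3 -m jog '{"linear":[[0,0,10],[0,0,25],[0,0,35],[0,0,35],[0,0,35],[0,0,0],[0,0,0]],"turn":[0,0,0,0,0,0,0]}' 1
python3 - <<'E'
from h import *
o=[]
print(sense()["t"])
c=get_calibration("wrist")
for n,(x0,y0,x1,y1) in dict(wrist=(0,0,512,384),side=(110,150,260,262)).items():
    im=snapshot(n);cv2.imwrite(f"pics/{n}4.png",im[:,:,::-1]);o.append(cv2.resize(im[y0:y1,x0:x1,::-1],(400,300),interpolation=2))
print(proj(c,(.405,.0299,.03)),proj(c,(.6016,-.0022,.03)))
cv2.imwrite("pics/m4.png",np.hstack(o))
E
```

```text
t: 8.45
tcp_pos: [0.4951, 0.0016, 0.2187]
tool_rot: [0.772, 0.635, -0.001, 0.0]
force: [-2.6, -5.2, 0.5]
finger_gap: 0.23
gripper_force: 40.8
t: 9.45
tcp_pos: [0.4953, 0.002, 0.2187]
tool_rot: [0.773, 0.635, -0.0, -0.0]
force: [0.1, -0.5, 0.5]
finger_gap: 0.998
gripper_force: 0.0
t: 10.32
tcp_pos: [0.4947, 0.0021, 0.3586]
tool_rot: [0.773, 0.635, -0.0, -0.0]
force: [-0.4, -0.3, -0.4]
finger_gap: 1.003
gripper_force: 0.0
10.325
[152.02156617 155.11804571] [373.51921207 147.82929434]
```

View pics/m4.png

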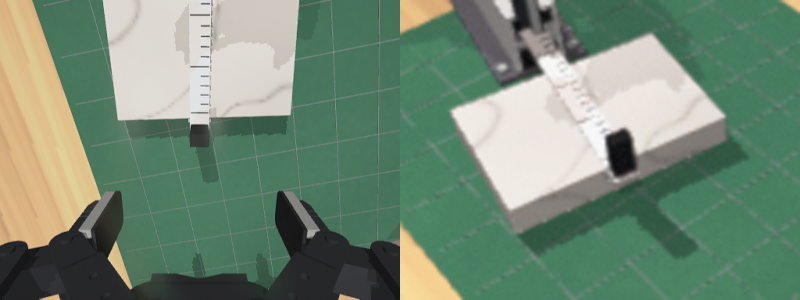

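The gripper is clear. The tab stands just past the far edge with the claw hooked. The slab corners, at (152,154) and (372,147), match their original projections, so it has moved about 1 mm at most.

```bash
python3 -c "
from station import *
print(sign_off())"
```

```text
the job is handed in; nothing more can be done
None
```

I pulled the tape blade across the slab, hooked its claw on the far edge and let go; the slab moved about 1 mm at most, and I handed the job in about 10.4 s into the 38 s limit, with no verdict shown.

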